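# Show where the fabric softener goes

## Task

Show me how the softener is dosed: first point down at the tall slim softener bottle, fingertips a few centimetres above its cap, for two seconds. Then hook the shut fingertips behind the front of the half-open detergent drawer, without pinching it, and draw it out to its stop. Last, point down at the softener compartment, the middle one with the grey insert, from a few centimetres above for two seconds and finish still pointing there; touch nothing while pointing, and leave the bottles and the dosing cup alone.

Things in the scene. Friction and masses are not known exactly. Their poses are not given: they have to be found in the camera images.
- washer: White front-loading washing machine on the floor beyond the bench, fixed; 600 wide (y), 580 deep (x), top 100 mm above the bench. Origin: on the plane of its front face, mid width, at bench height; x points into the machine, away from the robot, y left, z up. The detergent drawer is at the left of the front face, centred 185 mm from the origin in y. A dial at the middle sticks out 24 mm.
- drawer (a joint): Travel of the detergent drawer in m: 0 shut, 0.16 fully out at its stop; it grows as the drawer slides out along the washer's -x. It stays where it is left; about 3 N of friction.
- drawer_lip (a point): Middle of the top edge, machine side, of the drawer's front; hook behind it. 86 mm above the bench, moves with the drawer, axes as the washer's. The front is an upright panel 200 wide, 78 high, 18 thick (towards -x from here). Behind it (+x) is the open tray; its walls reach 62 mm, so the panel stands 24 mm above them. Free gap from panel to the machine's face: joint value less 12 mm.
- softener_bay (a point): Centre of the softener compartment at the tray's rim, 62 mm above the bench; 75 mm from drawer_lip in +x and 12 mm in -y. Moves with the drawer, axes as the washer's. The compartment is 147 long (x), 52 wide, the middle of three (main wash, 74 wide, at its left; prewash, 50 wide, right). In it lies a grey insert with a round siphon cap 1 mm above the rim. Half hidden until the drawer is out.
- softener: Loose fabric softener bottle, 0.4 to 0.8 kg: tall, slim, round and waisted, 72 mm across at most, 240 high with its rounded cap, white with a grey cap, upright on the bench. Origin: centre of its underside, z up.
- softener_cap (a point): Top centre of the softener bottle's domed cap (44 across, 48 high); 240 mm above the bench.
- jug: Bystander: loose detergent jug, white, 110 by 74 and 230 high, with a loop handle at one side and a grey cap. Origin: centre of its underside.
- spray: Bystander: loose stain remover bottle with a trigger spray head, round, 66 across, 212 high. Origin: centre of its underside.
- dosing_cup: Bystander: loose white open dosing cup, 60 across, 45 high, standing on the washer's top near its front edge, right of the drawer. Origin: centre of its underside.

How it is judged:
By the outcome, as a careful person would: the job done as asked, in the order asked, and still so for the second after the job is handed in, with the robot touching nothing.
It also fails if it takes over 54 s, if anything falls off the work surface, if the arm or the gripper's body presses on something with over 40 N, if the wrist force passes 120 N, or if a joint passes its speed limit or range.

## Robot

A 6-joint arm with a two-finger parallel gripper is mounted at the origin on the work surface. World frame = base frame: x ahead of the robot, y to its left, z up, the work surface at z = 0. Lengths are in m, angles in rad, forces in N, time in s.
With the tool pointing down it reaches from about 0.225 to 0.875 m from the base axis. Payload 3.4 kg.
Tool frame: the origin (TCP) lies between the finger pads, 19 mm behind the fingertips; this is the grasp point; z points along the fingers, y is the line along which they close (so a half turn about z gives the same grasp; the last joint's range is limited). The gripper opens to 85 mm and grips with 20 to 120 N. Pads are 22 mm wide; open, the fingers measure 114 mm over their backs; the gripper's body (76 mm by 85 mm) begins 54 mm behind the grasp point. The pads swing forward as they close: fully open they stand 13 mm farther back than shut.
Start: joints at [-1.298, 0.276, 1.505, -0, 1.361, -0.121], TCP at [0.221, -0.531, 0.25] pointing down, gripper open.
Joint ranges: [-2.89, 2.89], [-0.75, 2.08], [0.22, 2.7], [-1.18, 4.32], [0.11, 2.71], [-2.7, 2.7]. Speed limits (rad/s): [2.57, 2.57, 3.14, 3.14, 3.14, 3.14].

## Interface

Orientations are given as a unit quaternion [w, x, y, z].
In Python, from rig import manip, imaging gives the robot as it stands. The module is installed in compiled form; this text tells all that it offers.
- The arm moves only by the tool jog_arm, never from a script. Its argument "deltas" is one flat list of numbers, 7 for each row, row after row: the turn, a rotation vector about the world's x, y, z in degrees, then the shift along the world's x, y, z in mm, then the opening, from 0 (shut) to 1 (fully open). In form: [ax, ay, az, tx, ty, tz, gripper, ax, ay, az, tx, ty, tz, gripper, ...]. A call has 1 to 20 rows; each row is the pose to reach, as a shift and turn from the pose commanded when the call began; what a row does not reach only later rows make up. A row lasts 1/10 s, in which the tool goes at most 50 mm and 8.59 degrees, less where a joint would pass 70% of its speed; a pose out of reach is approached as far as the arm can. A call with a gripper value outside its range is refused whole. The fingers move at their own pace and stop on an object; "grip_force" is the grip in N (left out, the last holds). Time passes only in rows, so rows that repeat a pose let the fingers close. It gives the time, the measured TCP pose, the force, the opening and the grip force at its end, in the units of the state.
- manip.get_state(): the state, without advancing time (a new reading comes with each control period).
- imaging.get_image(name): name is "side" or "top" or "wrist"; returns the picture (400x640x3 uint8, blue, green, red); there is no depth.
- imaging.calibration(name): a dict with "mtx" (3x3 intrinsics, pixels), "dist" ([k1, k2, p1, p2, k3] as OpenCV has them; the pictures are not rectified), "cam_to_world" (4x4, takes a point from camera to world coordinates). Camera axes: x right, y down, z forward; pixel columns grow to the right and rows downward; lengths in m; the calibration is good to about 2 mm. A picture is of the moment at which its call begins: read the wrist's pose just before it. calibration takes no time and is no camera call; for the wrist camera it gives the pose at the moment of the call.
- manip.sign_off(): hands the job in; it is judged then, once.
The state is a dict: "clock": time; "qpos": joint angles; "qd": joint speeds; "effort": joint torques, N m; "position": TCP position; "ee_rot": TCP orientation; "contact_force": force on the tool from outside, world axes, zero at the start; "moment": the same for the moment, N m; "width": finger opening in m; "gripper_force": force on a finger pad.
Only numpy, scipy, OpenCV 4.12 (cv2) and the standard library are available. Lean on these libraries where they do the work, as an engineer would, in place of code of your own. Each camera call takes 0.05 s, during which the arm holds its last target. There are 200 camera calls.

## Working session

There is one attempt and no reset: what is moved stays moved. The work goes in short steps, Python scripts to look and compute and a tool call to move; the robot and the scene stay as the last step left them, time stands still between calls to the robot, and variables do not carry over. Pictures are saved under pics/ and viewed, at most 10 in all, crops included, and the job is handed in when it is done.

Besides the shell and the picture viewer there is one more tool, called after "Request:" by a JSON object that holds its "name" and its "arguments". jog_arm: Moves the arm, as the interface text tells. Its arguments: {"type":"object","properties":{"deltas":{"type":"array"},"grip_force":{"type":"number"}},"required":["deltas"]}

```bash
mkdir -p pics; cat > h.py <<'E'
import numpy as np, cv2
from rig import manip, imaging
def ray(name,uv,cal=None):
    c=cal or imaging.calibration(name)
    p=cv2.undistortPoints(np.array([[uv]],float),np.array(c["mtx"]),np.array(c["dist"]))[0,0]
    T=np.array(c["cam_to_world"]); return T[:3,3],T[:3,:3]@np.array([p[0],p[1],1])
def at_z(name,uv,z):
    o,d=ray(name,uv); return o+d*(z-o[2])/d[2]
def proj(name,P):
    c=imaging.calibration(name); T=np.linalg.inv(np.array(c["cam_to_world"]))
    r=cv2.projectPoints(np.atleast_2d(np.array(P,float)),cv2.Rodrigues(T[:3,:3])[0],T[:3,3],np.array(c["mtx"]),np.array(c["dist"]))[0]
    return r[:,0]
E
python3 - <<'E'
from h import *
for n in("top","side"): cv2.imwrite(f"pics/{n}1.png",imaging.get_image(n)); print(np.round(imaging.calibration(n)["cam_to_world"],3))
s=manip.get_state();print(s["clock"],s["position"],s["ee_rot"],s["width"])
E
```

```text
[[ 0.007 -0.987  0.162  0.398]
 [-1.    -0.002  0.03  -0.064]
 [-0.03  -0.162 -0.986  1.195]
 [ 0.     0.     0.     1.   ]]
[[ 0.97  -0.159  0.185  0.428]
 [-0.243 -0.579  0.778 -0.655]
 [-0.017 -0.799 -0.601  0.618]
 [ 0.     0.     0.     1.   ]]
0.1 [ 0.22049953 -0.53056307  0.24924156] [-8.08798783e-04  9.80676585e-01  1.95634295e-01 -6.25571560e-05] 0.08531652226005508
```

View pics/top1.png

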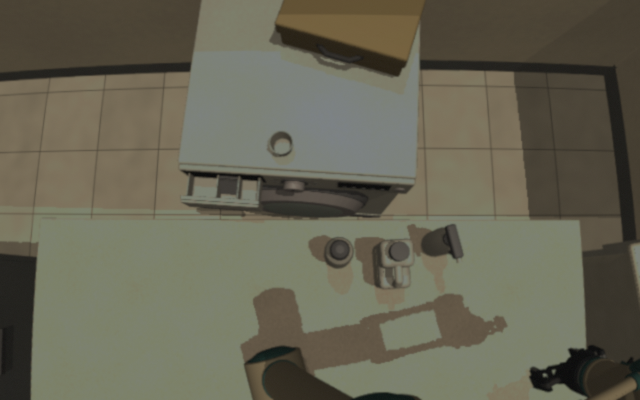

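View pics/side1.png

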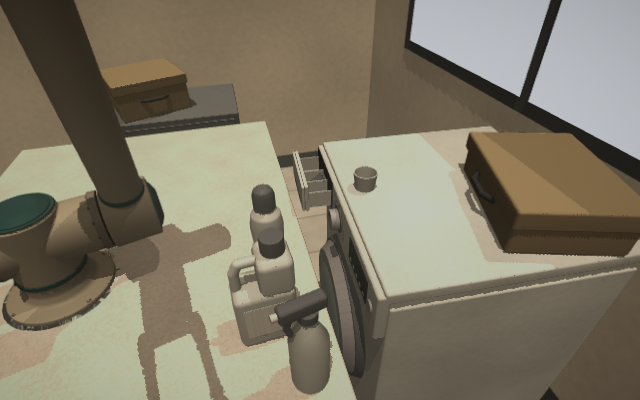

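The top view shows the drawer around (222,190), the softener at (340,250), the jug at (397,258), the spray at (445,242) and the cup at (280,144). In the side view the softener cap is at (263,188). I'll zoom in on the drawer and bottle.

```bash
python3 - <<'E'
from h import *
a=cv2.imread("pics/top1.png")[130:270,170:370]; cv2.imwrite("pics/c1.png",np.clip(cv2.resize(a,None,fx=4,fy=4,interpolation=cv2.INTER_CUBIC)*1.6,0,255).astype(np.uint8))
a=cv2.imread("pics/side1.png")[120:260,220:400]; cv2.imwrite("pics/c2.png",np.clip(cv2.resize(a,None,fx=4,fy=4,interpolation=cv2.INTER_CUBIC)*1.3,0,255).astype(np.uint8))
E
```

```text
(no output)
```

View pics/c1.png

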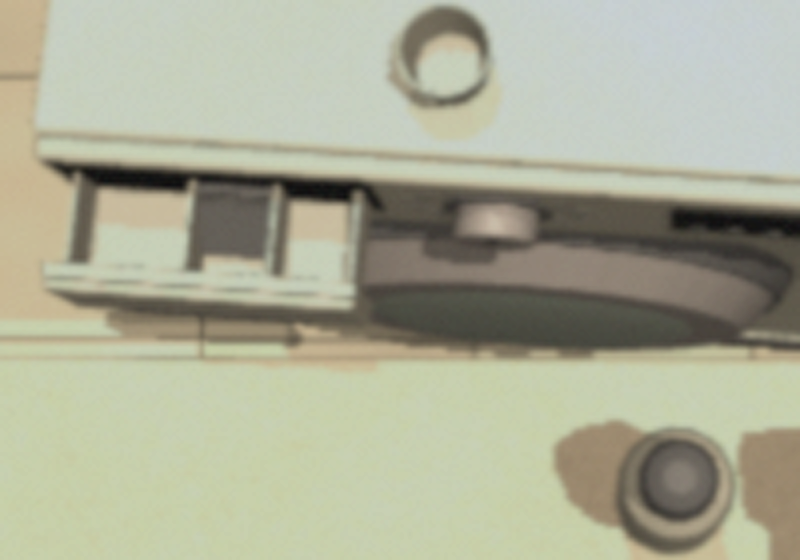

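View pics/c2.png

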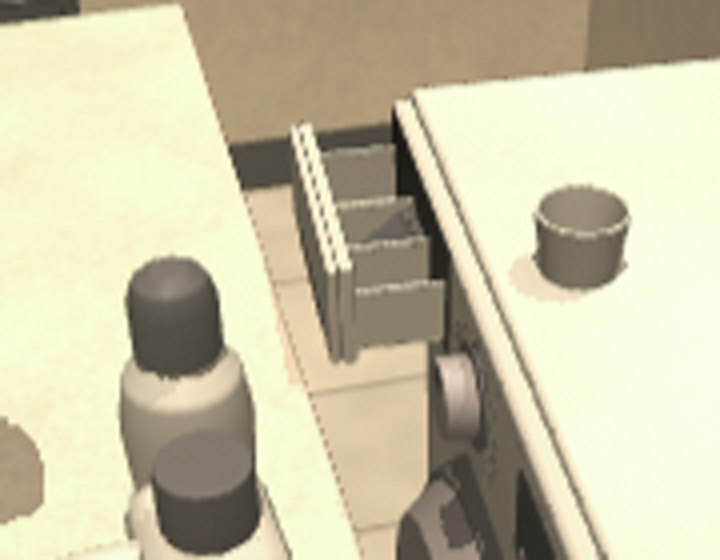

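```bash
python3 - <<'E'
from h import *
T=lambda x,y:(170+(x+.5)/4-.5,130+(y+.5)/4-.5)
S=lambda x,y:(220+(x+.5)/4-.5,120+(y+.5)/4-.5)
def tri(a,b):
    o1,d1=ray("top",a);o2,d2=ray("side",b)
    t=np.linalg.lstsq(np.c_[d1,-d2],o2-o1,rcond=None)[0]
    p,q=o1+t[0]*d1,o2+t[1]*d2; return (p+q)/2,np.linalg.norm(p-q)
np.set_printoptions(precision=3,suppress=True)
print("lipL",at_z("top",T(47,264),.086),at_z("side",S(305,125),.086))
print("lipR",at_z("top",T(357,283),.086),at_z("side",S(350,262),.086))
print("frontL",at_z("top",T(47,283),.086),"frontR",at_z("top",T(357,301),.086), "sideL",at_z("side",S(293,128),.086))
print("washer corner L",at_z("top",T(38,155),.1),"mid",at_z("top",T(420,180),.1),"R",at_z("top",(413,189),.1), at_z("side",S(398,103),.1))
print("cap",at_z("top",T(678,476),.24),at_z("side",S(173,258),.235),tri(T(678,476),S(173,275)))
print("body",at_z("top",T(676,490),.17))
print("jugcap",at_z("top",(399,251),.23),"spray",at_z("top",(452,242),.2), "cup rim L",at_z("top",T(442,55),.145))
# bench edge
print(at_z("top",(180,220),0),at_z("top",(500,220),0))
E
```

```text
lipL [0.597 0.304 0.086] [0.595 0.304 0.086]
lipR [0.586 0.106 0.086] [0.587 0.115 0.086]
frontL [0.585 0.303 0.086] frontR [0.574 0.106 0.086] sideL [0.586 0.302 0.086]
washer corner L [0.664 0.309 0.1  ] mid [0.648 0.067 0.1  ] R [ 0.612 -0.272  0.1  ] [0.665 0.293 0.1  ]
cap [ 0.458 -0.088  0.24 ] [ 0.462 -0.075  0.235] (array([ 0.459, -0.088,  0.234]), np.float64(0.0022604035274134027))
body [ 0.454 -0.088  0.17 ]
jugcap [ 0.454 -0.214  0.23 ] spray [ 0.475 -0.336  0.2  ] cup rim L [0.714 0.05  0.145]
[0.546 0.332 0.   ] [ 0.548 -0.523  0.   ]
```

The points agree between views: lip middle about (0.591, 0.207), washer yaw about −5°, joint about 0.075, and cap top (0.459, −0.088, 0.24). First I'll move above the softener cap with the fingers shut.

Request:
{"name": "jog_arm", "arguments": {"deltas": [0, 0, -1, 5, 9, 10, 0, 0, 0, -2, 14, 27, 22, 0, 0, 0, -4, 29, 53, 34, 0, 0, 0, -6, 48, 89, 44, 0, 0, 0, -8, 67, 124, 46, 0, 0, 0, -11, 88, 164, 46, 0, 0, 0, -14, 110, 204, 46, 0, 0, 0, -17, 131, 244, 46, 0, 0, 0, -20, 152, 283, 46, 0, 0, 0, -22, 174, 323, 46, 0, 0, 0, -24, 195, 363, 46, 0, 0, 0, -26, 214, 399, 46, 0, 0, 0, -27, 228, 425, 46, 0, 0, 0, -27.5, 236, 439, 46, 0, 0, 0, -27.5, 238, 443, 46, 0, 0, 0, -27.5, 238, 443, 46, 0, 0, 0, -27.5, 238, 443, 46, 0]}}

```text
clock: 1.8
position: [0.4582, -0.0887, 0.2958]
ee_rot: [0.0, 0.999, -0.043, -0.0]
contact_force: [-0.2, -0.2, -0.9]
width: -0.0003
gripper_force: 0.0
```

```bash
python3 - <<'E'
from h import *
s=manip.get_state();print(s["clock"],s["position"],s["width"],s["contact_force"],s["qpos"])
print(proj("wrist",[[.459,-.088,.24],[.591,.207,.086]]), proj("top",[s["position"]-[0,0,.019]]))
w=imaging.get_image("wrist"); t=imaging.get_image("side")[100:300,160:480]
cv2.imwrite("pics/m2.png",np.vstack([w,cv2.resize(t,(640,400))[:200]]))
E
```

```text
1.8 [ 0.45816571 -0.08870677  0.29582671] -0.00030131561372214426 [-0.2343698  -0.2331985  -0.93383691] [-3.39906154e-01  8.63952162e-02  1.63409345e+00 -8.17878375e-04
  1.42165829e+00  1.31763860e+00]
[[318.23761784 226.3521301 ]
 [ 54.75445807  91.98206535]] [[339.99690777 247.32960244]]
```

View pics/m2.png

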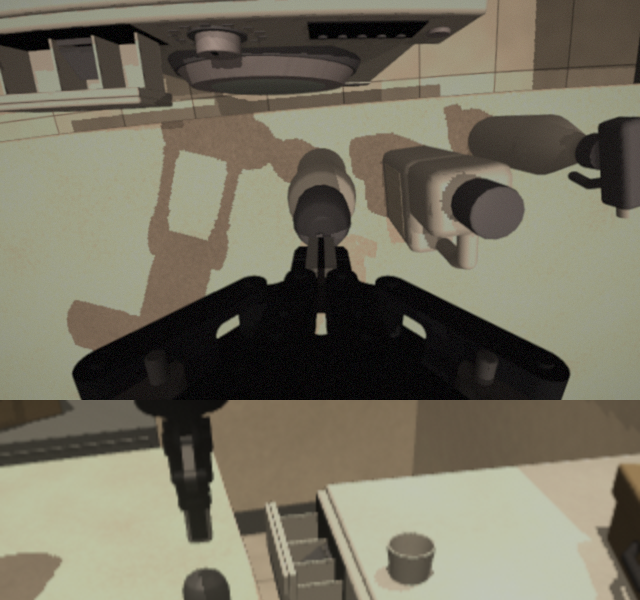

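The fingers point at the cap centre: in the wrist view the cap is at (322,215), about where I predicted. I'll hold there, then refine the washer yaw and lip from this same picture.

Request:
{"name": "jog_arm", "arguments": {"deltas": [0, 0, 0, 0, 0, 0, 0, 0, 0, 0, 0, 0, 0, 0, 0, 0, 0, 0, 0, 0, 0, 0, 0, 0, 0, 0, 0, 0, 0, 0, 0, 0, 0, 0, 0, 0, 0, 0, 0, 0, 0, 0, 0, 0, 0, 0, 0, 0, 0, 0, 0, 0, 0, 0, 0, 0, 0, 0, 0, 0, 0, 0, 0, 0, 0, 0, 0, 0, 0, 0, 0, 0, 0, 0, 0, 0, 0, 0, 0, 0, 0, 0, 0, 0, 0, 0, 0, 0, 0, 0, 0, 0, 0, 0, 0, 0, 0, 0, 0, 0, 0, 0, 0, 0, 0, 0, 0, 0, 0, 0, 0, 0, 0, 0, 0, 0, 0, 0, 0, 0, 0, 0, 0, 0, 0, 0, 0, 0, 0, 0, 0, 0, 0, 0, 0, 0, 0, 0, 0, 0]}}

```text
clock: 3.9
position: [0.4586, -0.088, 0.296]
ee_rot: [0.0, 0.999, -0.043, -0.0]
contact_force: [0.1, 0.5, -0.4]
width: 0.0005
gripper_force: 0.0
```

```bash
python3 - <<'E'
from h import *
np.set_printoptions(precision=3,suppress=True)
# washer top front edge & bench edge, wrist and top, via several yaw hypotheses
for uv in [(5,34),(240,24),(480,11)]: print("wtop",uv,at_z("wrist",uv,.1))
for uv in [(0,136),(320,112),(636,87)]: print("bench",uv,at_z("wrist",uv,0))
for uv in [(0,96),(165,92)]: print("lip",uv,at_z("wrist",uv,.086))
import cv2
im=cv2.imread("pics/m2.png")
# edge in top picture: find strongest row gradient near the washer front top edge
g=cv2.cvtColor(cv2.imread("pics/top1.png"),6).astype(float)
for u in range(190,410,20):
    r0=int(167+(u-180)*22/235); col=g[r0-6:r0+14,u]; d=np.diff(col); k=d.argmin(); print(u,r0-6+k+.5,at_z("top",(u,r0-6+k+.5),.1)[:2],end=";")
E
```

```text
wtop (5, 34) [0.655 0.236 0.1  ]
wtop (240, 24) [ 0.632 -0.022  0.1  ]
wtop (480, 11) [ 0.625 -0.266  0.1  ]
bench (0, 136) [0.557 0.399 0.   ]
bench (320, 112) [ 0.542 -0.095  0.   ]
bench (636, 87) [ 0.545 -0.564  0.   ]
lip (0, 96) [0.596 0.28  0.086]
lip (165, 92) [0.577 0.077 0.086]
190 170.5 [0.659 0.28 ];210 171.5 [0.656 0.229];230 172.5 [0.653 0.178];250 174.5 [0.648 0.128];270 175.5 [0.645 0.078];290 176.5 [0.643 0.029];310 177.5 [ 0.64 -0.02];330 178.5 [ 0.638 -0.069];350 180.5 [ 0.633 -0.118];370 181.5 [ 0.63  -0.167];390 183.5 [ 0.625 -0.216];
```

Washer yaw is −3.9° by the long edge. I'll keep holding briefly, then go above the gap behind the panel.

Request:
{"name": "jog_arm", "arguments": {"deltas": [0, 0, 0, 0, 0, 0, 0, 0, 0, 0, 0, 0, 0, 0, 0, 0, 0, 0, 0, 0, 0, 0, 0, 0, 0, 0, 4, 0, 0, 0, 0, 5, 9, 4, 0, 0, 0, 0, 15, 27, 4, 0, 0, 0, 0.2, 31, 56, 4, 0, 0, 0, 0.4, 49, 87, 4, 0, 0, 0, 0.6, 68, 122, 4, 0, 0, 0, 1, 88, 157, 4, 0, 0, 0, 1, 108, 192, 0, 0, 0, 0, 1, 127, 226, -20, 0, 0, 0, 1, 143, 255, -50, 0, 0, 0, 1, 154, 275, -80, 0, 0, 0, 1, 160, 286, -110, 0, 0, 0, 1, 163, 291, -135, 0, 0, 0, 1, 163, 291, -148, 0, 0, 0, 1, 163, 291, -150, 0, 0, 0, 1, 163, 291, -150, 0]}}

```text
clock: 5.8
position: [0.6218, 0.203, 0.1465]
ee_rot: [-0.0, 0.999, -0.034, 0.0]
contact_force: [0.9, -0.6, 0.8]
width: -0.0002
gripper_force: 0.0
```

```bash
python3 - <<'E'
from h import *
np.set_printoptions(precision=3,suppress=True)
s=manip.get_state();print(s["clock"],s["position"],s["contact_force"])
p=s["position"]
w=imaging.get_image("wrist"); t=imaging.get_image("side")[100:240,260:404]
a=cv2.resize(imaging.get_image("top")[130:220,170:310],(480,309))
cv2.imwrite("pics/m3.png",np.clip(np.hstack([np.vstack([cv2.resize(w,(480,300)),a[:300]]),cv2.resize(t,(320,311)) .repeat(1,0) if 0 else np.vstack([cv2.resize(t,(320,311)),np.zeros((289,320,3),np.uint8)])])*1.4,0,255).astype(np.uint8))
y=-3.9*np.pi/180; ex=np.array([np.cos(y),np.sin(y),0]);ey=np.array([-np.sin(y),np.cos(y),0]); L=np.array([.591,.205,.086])
print(proj("wrist",[L,L+.1*ey,L-.1*ey,[p[0],p[1],.086]])*.75)
E
```

```text
5.8 [0.622 0.203 0.147] [ 0.932 -0.597  0.76 ]
[[239.729 198.86 ]
 [138.499 198.537]
 [341.06  198.269]
 [239.573 169.147]]
```

View pics/m3.png

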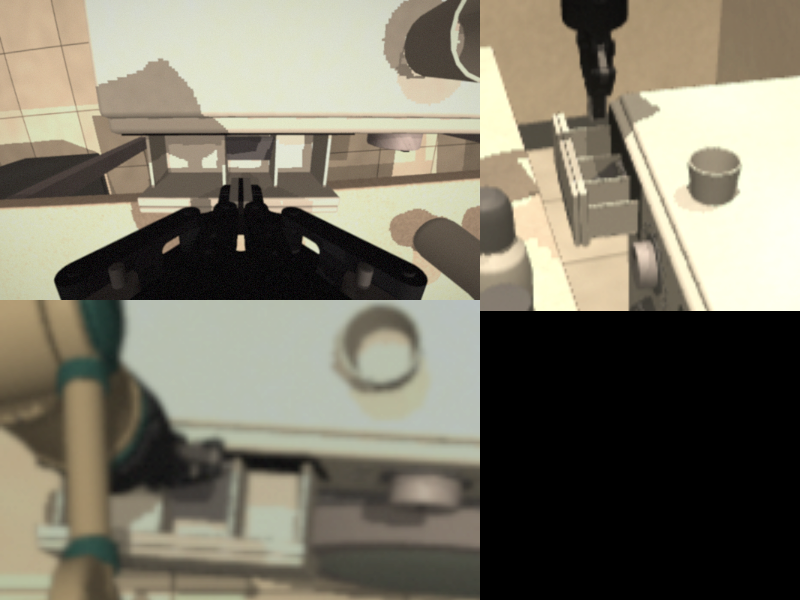

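The tip is over the gap and the panel is aligned: its ends are at (137,198) and (339,198), predicted (138,198) and (341,198). I'll descend and begin drawing.

Request:
{"name": "jog_arm", "arguments": {"deltas": [0, 0, 0, 0, 0, -12, 0, 0, 0, 0, 0, 0, -30, 0, 0, 0, 0, 0, 0, -45, 0, 0, 0, 0, 0, 0, -54, 0, 0, 0, 0, 0, 0, -59, 0, 0, 0, 0, 0, 0, -59, 0, 0, 0, 0, -5, 0.3, -59, 0, 0, 0, 0, -10, 0.7, -59, 0, 0, 0, 0, -15, 1, -59, 0, 0, 0, 0, -20, 1.4, -59, 0, 0, 0, 0, -25, 1.7, -59, 0, 0, 0, 0, -30, 2, -59, 0, 0, 0, 0, -35, 2.4, -59, 0, 0, 0, 0, -40, 2.7, -59, 0]}}

```text
clock: 7.35
position: [0.582, 0.2057, 0.0876]
ee_rot: [-0.0, 0.999, -0.034, 0.001]
contact_force: [3.6, -0.8, 2.5]
width: -0.0001
gripper_force: 1.8
```

Request:
{"name": "jog_arm", "arguments": {"deltas": [0, 0, 0, -6, 0.4, 0, 0, 0, 0, 0, -12, 0.8, 0, 0, 0, 0, 0, -18, 1.2, 0, 0, 0, 0, 0, -24, 1.6, 0, 0, 0, 0, 0, -30, 2, 0, 0, 0, 0, 0, -36, 2.5, 0, 0, 0, 0, 0, -42, 2.9, 0, 0, 0, 0, 0, -47, 3.2, 0, 0, 0, 0, 0, -51, 3.5, 0, 0, 0, 0, 0, -54, 3.7, 0, 0, 0, 0, 0, -56, 3.8, 0, 0]}}

```text
clock: 8.45
position: [0.5252, 0.2095, 0.0869]
ee_rot: [0.0, 0.999, -0.034, -0.0]
contact_force: [1.8, 0.1, 2.1]
width: 0.0002
gripper_force: 1.6
```

Request:
{"name": "jog_arm", "arguments": {"deltas": [0, 0, 0, -2, 0.1, 0, 0, 0, 0, 0, -4, 0.3, 0, 0, 0, 0, 0, -6, 0.4, 0, 0, 0, 0, 0, -7, 0.5, 0, 0, 0, 0, 0, -8, 0.5, 0, 0]}}

```text
clock: 8.95
position: [0.5191, 0.21, 0.087]
ee_rot: [-0.0, 0.999, -0.034, 0.002]
contact_force: [8.2, -0.2, -1.9]
width: 0.0003
gripper_force: 3.8
```

Request:
{"name": "jog_arm", "arguments": {"deltas": [0, 0, 0, -1, 0.1, 0, 0, 0, 0, 0, -2, 0.1, 0, 0, 0, 0, 0, -3, 0.2, 0, 0, 0, 0, 0, -3, 0.2, 0, 0]}}

```text
clock: 9.35
position: [0.519, 0.21, 0.0871]
ee_rot: [-0.0, 0.999, -0.034, 0.004]
contact_force: [11.1, -1.1, -5.4]
width: -0.0001
gripper_force: 5.8
```

The force rises with no more travel, so the drawer is at its stop; the panel back at x≈0.508 agrees with the prediction. Next I'll back off, rise and point at the softener bay.

Request:
{"name": "jog_arm", "arguments": {"deltas": [0, 0, 0, 5, -0.3, 0, 0, 0, 0, 0, 12, -0.8, 0, 0, 0, 0, 0, 16, -1, 0, 0, 0, 0, 0, 16, -1, 10, 0, 0, 0, 0, 16, -1, 25, 0, 0, 0, 0, 16, -1, 40, 0, 0, 0, 0, 20, -3, 52, 0, 0, 0, 0, 34, -7, 55, 0, 0, 0, 0, 50, -12, 55, 0, 0, 0, 0, 62, -15, 50, 0, 0, 0, 0, 66, -16, 42, 0, 0, 0, 0, 66, -16, 36, 0, 0, 0, 0, 66, -16, 35, 0, 0, 0, 0, 66, -16, 35, 0, 0, 0, 0, 66, -16, 35, 0]}}

```text
clock: 10.85
position: [0.5802, 0.1944, 0.122]
ee_rot: [0.0, 0.999, -0.034, -0.0]
contact_force: [-0.1, -0.0, -0.1]
width: 0.0003
gripper_force: 0.0
```

```bash
python3 - <<'E'
from h import *
np.set_printoptions(precision=3,suppress=True)
s=manip.get_state();p=s["position"];print(s["clock"],p,s["contact_force"])
w=imaging.get_image("wrist"); t=imaging.get_image("side")[100:240,240:400]
a=cv2.resize(imaging.get_image("top")[130:220,170:310],(480,300))
cv2.imwrite("pics/m4.png",np.clip(np.hstack([np.vstack([cv2.resize(w,(480,300)),a]),np.vstack([cv2.resize(t,(320,280)),np.zeros((320,320,3),np.uint8)])])*1.4,0,255).astype(np.uint8))
y=-3.9*np.pi/180; ex=np.array([np.cos(y),np.sin(y),0]);ey=np.array([-np.sin(y),np.cos(y),0]); L=np.array([.508,.2107,.086])
B=L+.075*ex-.012*ey-[0,0,.024]
print(B,proj("wrist",[B,L+.1*ey,L-.1*ey,B+.026*ey,B-.026*ey])*.75)
E
```

```text
10.85 [0.58  0.194 0.122] [-0.078 -0.041 -0.109]
[0.582 0.194 0.062] [[240.32  167.334]
 [120.718 251.38 ]
 [334.91  251.713]
 [212.284 167.347]
 [268.354 167.298]]
```

View pics/m4.png

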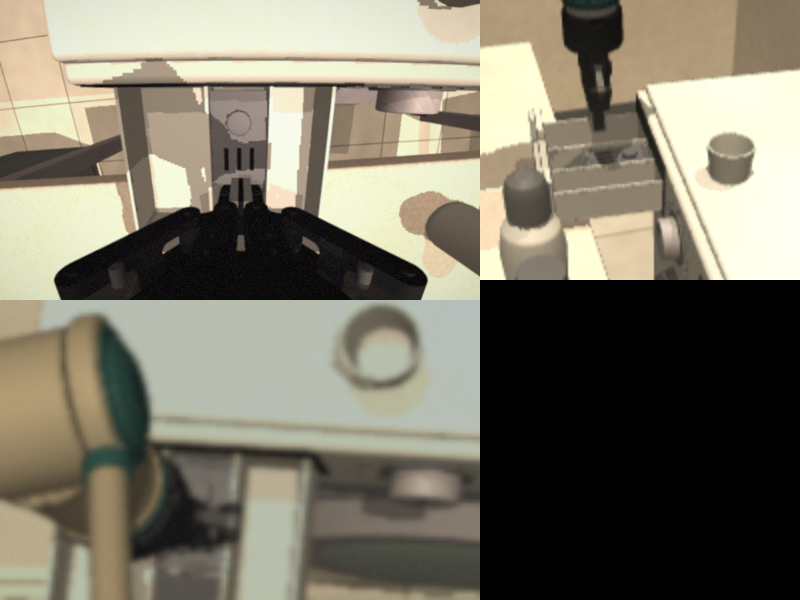

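The fingertips sit over the grey insert: the bay spans columns 210–268 in the wrist view, matching the prediction. The bottles and the cup have not moved. I'll hold here for over two seconds, then hand in.

Request:
{"name": "jog_arm", "arguments": {"deltas": [0, 0, 0, 0, 0, 0, 0, 0, 0, 0, 0, 0, 0, 0, 0, 0, 0, 0, 0, 0, 0, 0, 0, 0, 0, 0, 0, 0, 0, 0, 0, 0, 0, 0, 0, 0, 0, 0, 0, 0, 0, 0, 0, 0, 0, 0, 0, 0, 0, 0, 0, 0, 0, 0, 0, 0, 0, 0, 0, 0, 0, 0, 0, 0, 0, 0, 0, 0, 0, 0, 0, 0, 0, 0, 0, 0, 0, 0, 0, 0, 0, 0, 0, 0, 0, 0, 0, 0, 0, 0, 0, 0, 0, 0, 0, 0, 0, 0, 0, 0, 0, 0, 0, 0, 0, 0, 0, 0, 0, 0, 0, 0, 0, 0, 0, 0, 0, 0, 0, 0, 0, 0, 0, 0, 0, 0, 0, 0, 0, 0, 0, 0, 0, 0, 0, 0, 0, 0, 0, 0]}}

```text
clock: 13.0
position: [0.5806, 0.1942, 0.122]
ee_rot: [0.0, 0.999, -0.034, -0.0]
contact_force: [-0.1, 0.1, 0.2]
width: 0.0001
gripper_force: 0.0
```

Request:
{"name": "jog_arm", "arguments": {"deltas": [0, 0, 0, 0, 0, 0, 0, 0, 0, 0, 0, 0, 0, 0, 0, 0, 0, 0, 0, 0, 0, 0, 0, 0, 0, 0, 0, 0, 0, 0, 0, 0, 0, 0, 0]}}

```text
clock: 13.5
position: [0.5806, 0.1942, 0.122]
ee_rot: [0.0, 0.999, -0.034, -0.0]
contact_force: [-0.6, -0.3, -0.7]
width: -0.0001
gripper_force: 0.0
```

```bash
python3 -c "
from rig import manip
print(manip.sign_off())"
```

```text
the job is handed in; nothing more can be done
None
```

The arm pointed at the softener cap for over 2 s, hooked the drawer out to its stop, and ended still pointing at the softener compartment after more than 2 s there; the job was handed in at 13.5 s, with no verdict returned.

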